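# Shut, latch and switch on the dust extractor

## Task

A fresh filter has just been put into the white desktop dust extractor and its lid still stands open. Push the lid fully shut, then flip the wide steel latch lever over until it snaps across the front edge of the lid, and last flip the thin toggle switch over to its other side to turn the machine on. Nothing needs gripping, just push with the fingertips: do not lift the lid any further open, and do not move or pick up the lamp, tub and bottles standing around it.

Things in the scene. Friction and masses are not known exactly. Their poses are not given: they have to be found in the camera images.
- extractor: White plastic housing fixed to the table, 240 x 240 mm and 115 mm high (its flat top, the deck, is at z = 115 mm). Origin: centre of the underside. Its x axis points from the front (latch, switch) to the back (lid hinge), y to the left when seen from the front, z up. A grey pipe stub 48 mm across sticks out 28 mm from its left (+y) side. Below, 'front' means towards the extractor's -x
- lid (a joint): Filter lid, a white slab 130 mm (x) by 190 mm (y) by 22 mm thick, 0.25 kg, hinged along y at its back edge (extractor x = +110, z = 115 mm). 0 = shut, flat on the deck, its top at z = 137 mm; positive = angle its front edge is raised, rad; starts 0.4 to 0.75, limit 1.3. A stiff hinge (0.26 N m) keeps it where it is left; pushed down 50 mm inside its front edge it needs about 1 to 2 N. Shut within 0.04 rad counts
- lid_edge (a point): Middle of the front edge of the lid's upper face; moves with the lid. When shut it lies at extractor x = -20, y = 0, z = 137 mm
- latch (a joint): Over-centre latch lever: a flat steel paddle 28 mm wide (along y), 6 mm thick, reaching 65 mm from its pivot, with a 28 mm claw near the pivot. Turns about the extractor's y axis. 0 = open, leaning 0.5 rad from upright towards the front; 0.5 = upright; 1.0 = latched, leaning 0.5 rad to the back over the lid. A spring drives it to the nearer end from the upright position (about 4 N at the tip to start it moving); once pushed past upright it snaps over by itself and stays
- latch_tip (a point): End of the latch lever, on its centre line, 65 mm from the pivot; moves with it. In the open position it is 31 mm in front of and 57 mm above the pivot
- latch_pivot (a point): Pivot of the latch lever, at extractor x = -45, y = +62, z = 131 mm, between two steel cheeks that rise to z = 138 mm
- switch (a joint): Power toggle switch: a thin round steel bat 12 mm across at its end, reaching 42 mm from its pivot, on a black plate 48 x 36 mm. Turns about the extractor's y axis. 0 = off, leaning 0.45 rad from upright towards the front; 0.45 = upright; 0.90 = on, leaning 0.45 rad to the back. A spring drives it to the nearer end (about 3 to 4 N at the tip to start it moving); past upright it snaps over by itself and stays
- switch_tip (a point): End of the switch bat, on its centre line, 42 mm from its pivot; moves with it. In the off position it is 18 mm in front of and 38 mm above the pivot
- switch_pivot (a point): Pivot of the switch bat, at extractor x = -60, y = -65, z = 127 mm, in a steel bush 22 mm across that rises to z = 129 mm
- lamp: Bystander: curing lamp standing upright in a round charging foot 74 mm across, with an orange shield disc 68 mm across at 130 mm, 186 mm high. Origin: centre of the underside
- tub: Bystander: round white tub with blue lid, 80 mm across, 65 mm high. Origin: centre of the underside
- pump_bottle: Bystander: white pump bottle with black head, 62 mm across, 152 mm high. Origin: centre of the underside
- spray_vial: Bystander: small clear spray vial with white cap, 36 mm across, 87 mm high. Origin: centre of the underside

How it is judged:
By the outcome, as a careful person would: the job done as asked, in the order asked, and still so for the second after the job is handed in, with the robot touching nothing.
It also fails if it takes over 48 s, if anything falls off the work surface, if the arm or the gripper's body presses on something with over 40 N, if the wrist force passes 120 N, or if a joint passes its speed limit or range.

## Robot

A 7-joint arm with a two-finger parallel gripper is mounted at the origin on the work surface. World frame = base frame: x ahead of the robot, y to its left, z up, the work surface at z = 0. Lengths are in m, angles in rad, forces in N, time in s.
With the tool pointing down it reaches from about 0.4 to 0.875 m from the base axis. Payload 19.3 kg.
Tool frame: the origin (TCP) lies between the finger pads; the fingertips stand 11 mm ahead of it and the grasp point (between the pads) lies 8 mm behind it; z points along the fingers, y is the direction in which the jaws open and shut (so a half turn about z gives the same grasp; the last joint's range is limited). The gripper opens to 85 mm and grips with 20 to 120 N. Pads are 22 mm wide; open, the fingers measure 114 mm over their backs; the gripper's body (76 mm by 85 mm) begins 54 mm behind the grasp point. The pads swing forward as they close: fully open they stand 13 mm farther back than shut.
Start: joints at [-1.247, 0.521, -0.036, 1.599, 0.021, 1.021, -0.113], TCP at [0.24, 0.577, 0.219] pointing down, gripper open.
Joint ranges: [-2.91, 2.91], [-0.3, 2.13], [-1.5, 1.42], [0.17, 2.43], [-1.26, 4.41], [0.16, 1.93], [-2.52, 2.52]. Speed limits (rad/s): [1.89, 1.89, 2.39, 2.39, 3.01, 3.01, 3.01].

## Interface

Orientations are given as a unit quaternion [x, y, z, w].
In Python, from plant import manip, imaging, ticket gives the robot as it stands.
- The arm moves only by the tool play_rows, never from a script. Its argument "rows" is a list of rows, each a list of 5 numbers: the shift along the tool's x, y, z normalised to -1 to 1, where 1 is 0.1 m, then the turn about the tool's z normalised to -1 to 1, where 1 is pi rad, then the gripper's target within -1 to 1 (fully open at 1, half-way at 0, shut at -1). A call has 1 to 20 rows; each row is the pose to reach, as a shift and turn from the pose commanded when the call began, along the tool's axes at that moment, turning the shorter way round; what a row does not reach only later rows make up. A row lasts 1/10 s, in which the tool goes at most 50 mm and 8.59 degrees, less where a joint would pass 70% of its speed; a pose out of reach is approached as far as the arm can. A call with a number of a shift or a turn outside -1 to 1 is refused whole. A call with a gripper value outside its range is refused whole. The fingers move at their own pace and stop on an object; the grip force is fixed at half the most. Time passes only in rows, so rows that repeat a pose let the fingers close. It gives the time, the measured TCP pose, the force and the opening at its end, in the units of the state.
- manip.get_state(): the state, without advancing time (a new reading comes with each control period).
- imaging.snapshot(name): name is "scene" or "top" or "wrist"; returns a dict with "img" (480x640x3 uint8, red, green, blue), "K" (3x3 intrinsics, pixels), "world_to_cam" (4x4, takes a point from world to camera coordinates). Camera axes: x right, y down, z forward; pixel columns grow to the right and rows downward; lengths in m; the calibration is good to about 2 mm. A picture is of the moment at which its call begins. There is no depth.
- ticket.hand_in(): hands the job in, once; it reports no verdict.
The state is a dict: "t": time; "q": joint angles; "qd": joint speeds; "tau": joint torques, N m; "tcp_pos": TCP position; "ee_rot": TCP orientation; "wrist_force": force on the tool from outside, world axes, zero at the start; "moment": the same for the moment, N m; "opening": finger opening in m.
Only numpy, scipy, OpenCV 4.12 (cv2) and the standard library are available. Lean on these libraries where they do the work, as an engineer would, in place of code of your own. Each camera call takes 0.05 s, during which the arm holds its last target.

## Working session

There is one attempt and no reset: what is moved stays moved. The work goes in short steps, Python scripts to look and compute and a tool call to move; the robot and the scene stay as the last step left them, time stands still between calls to the robot, and variables do not carry over. Pictures are saved under pics/ and viewed, and the job is handed in when it is done.

Besides the shell and the picture viewer there is one more tool, called as name(argument=value, ...) on one line, values as JSON. play_rows: Moves the arm, as the interface text tells. Scaled input: -1 to 1 covers 0.1 m each way for a shift and pi rad each way for a turn. Its arguments: {"type":"object","properties":{"rows":{"type":"array","items":{"type":"array","items":{"type":"number","minimum":-1,"maximum":1}}}},"required":["rows"]}

```bash
mkdir -p pics; ls; python3 - <<'E'
from plant import manip, imaging, ticket
import cv2,numpy as np,pickle
s=manip.get_state()
for k in s: print(k,np.round(s[k],4))
d={}
for n in ["scene","top","wrist"]:
    r=imaging.snapshot(n); d[n]=r
    cv2.imwrite(f"pics/{n}0.png",r["img"][:,:,::-1]); print(n,r["K"].round(1).tolist(),r["world_to_cam"].round(4).tolist())
pickle.dump(d,open("s0.pkl","wb"))
E
```

```text
pics
t 0.0
q [-1.2472  0.522  -0.0363  1.6     0.0212  1.0211 -0.1128]
qd [ 0.0003  0.0015 -0.0003  0.0016  0.0022  0.0019  0.0013]
tau [ 1.20000e-03 -9.27114e+01  1.98020e+00 -3.69942e+01  1.77000e-02
  7.80000e-03  0.00000e+00]
tcp_pos [0.2397 0.5768 0.2187]
ee_rot [ 1.956e-01  9.807e-01 -6.000e-04 -1.000e-04]
wrist_force [ 0.2382 -0.1038 -0.537 ]
moment [ 0.0343 -0.0389 -0.0195]
opening 0.0859
scene [[454.2, 0.0, 321.1], [0.0, 454.2, 243.1], [0.0, 0.0, 1.0]] [[0.4707, 0.8823, 0.0056, -0.2865], [0.6756, -0.3563, -0.6455, -0.2681], [-0.5675, 0.3076, -0.7637, 1.2257], [0.0, 0.0, 0.0, 1.0]]
top [[559.5, 0.0, 311.1], [0.0, 559.5, 242.5], [0.0, 0.0, 1.0]] [[0.0168, -0.9997, 0.015, 0.0121], [-0.9966, -0.018, -0.0798, 0.5445], [0.0801, -0.0136, -0.9967, 1.0912], [0.0, 0.0, 0.0, 1.0]]
wrist [[361.7, 0.0, 325.4], [0.0, 361.7, 241.2], [0.0, 0.0, 1.0]] [[0.384, 0.9234, -0.001, -0.6231], [0.8798, -0.3655, 0.304, -0.0388], [0.2804, -0.1176, -0.9527, 0.3806], [0.0, 0.0, 0.0, 1.0]]
```

View pics/scene0.png

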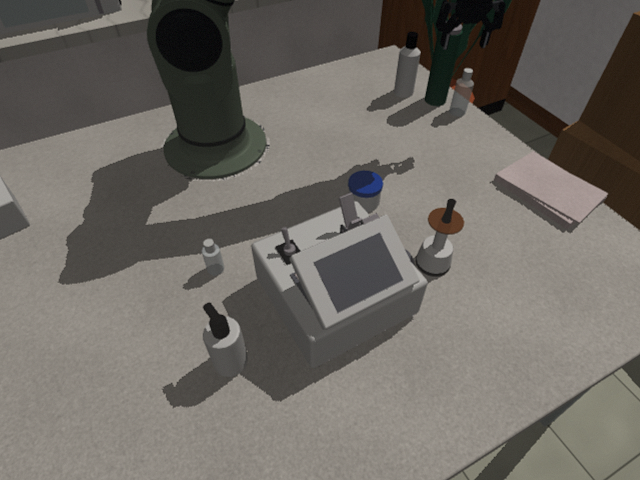

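View pics/top0.png

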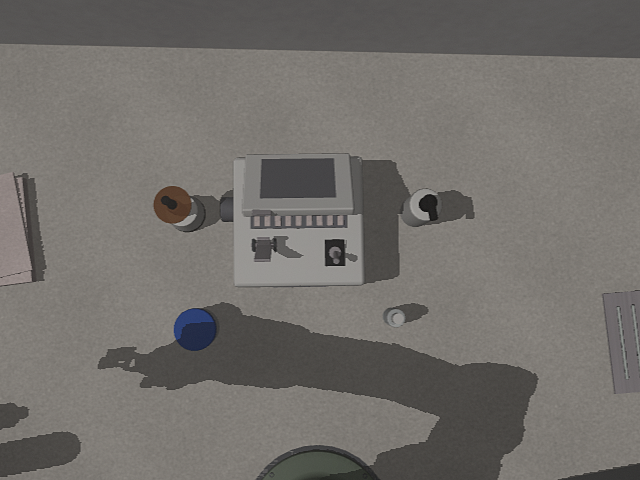

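View pics/wrist0.png

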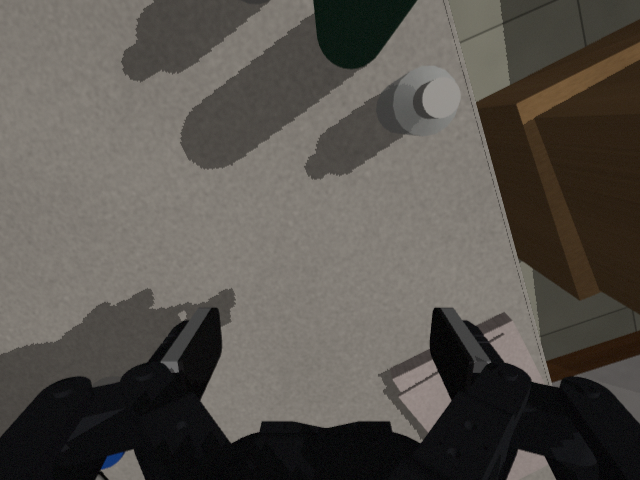

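```bash
python3 - <<'E'
import cv2,pickle
d=pickle.load(open("s0.pkl","rb"))
a=d["top"]["img"][145:295,215:375,::-1]
cv2.imwrite("pics/topz.png",cv2.resize(a,None,fx=5,fy=5,interpolation=cv2.INTER_CUBIC)[:600,:800])
cv2.imwrite("pics/topz.png",cv2.resize(a,(640,600),interpolation=cv2.INTER_CUBIC))
b=d["scene"]["img"][165:375,235:445,::-1]
cv2.imwrite("pics/scz.png",cv2.resize(b,(600,600),interpolation=cv2.INTER_CUBIC))
E
```

```text
(no output)
```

View pics/topz.png

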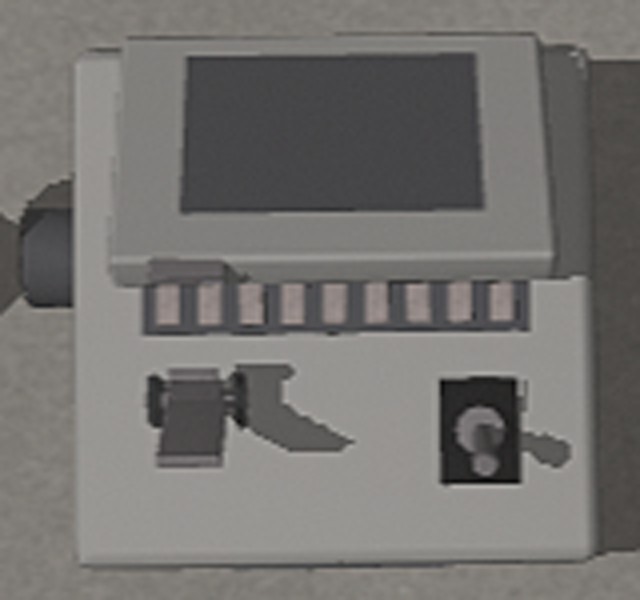

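View pics/scz.png

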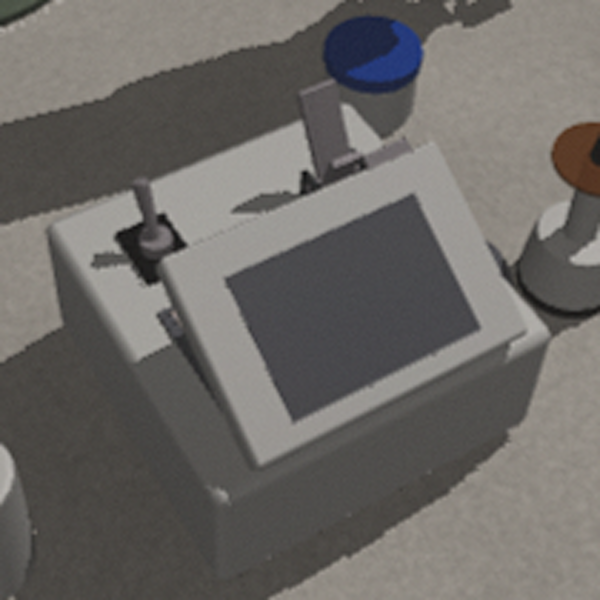

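```bash
cat > h.py <<'E'
import numpy as np
def ray(r,uv):
    R=r["world_to_cam"][:3,:3];t=r["world_to_cam"][:3,3]
    d=R.T@np.linalg.solve(r["K"],[uv[0],uv[1],1]);return -R.T@t,d/np.linalg.norm(d)
def onz(r,uv,z):
    c,d=ray(r,uv);return c+d*(z-c[2])/d[2]
def tri(r1,u1,r2,u2):
    c1,d1=ray(r1,u1);c2,d2=ray(r2,u2)
    A=np.stack([d1,-d2],1);s=np.linalg.lstsq(A,c2-c1,rcond=None)[0]
    p,q=c1+s[0]*d1,c2+s[1]*d2;return (p+q)/2,np.linalg.norm(p-q)
E
python3 - <<'E'
import pickle,numpy as np
from h import *
np.set_printoptions(suppress=True,precision=4)
d=pickle.load(open("s0.pkl","rb"));T,S=d["top"],d["scene"]
t=lambda x,y:(x/4+215-.4,y/4+145-.4)
s=lambda x,y:(x/2.857+235-.3,y/2.857+165-.3)
for n,p in dict(FL=(78,562),FR=(592,560),BL=(76,48),BR=(587,45)).items(): print(n,onz(T,t(*p),.115))
for p in [(440,378),(520,380),(440,483),(520,485)]: print("plate",onz(T,t(*p),.118))
for p in [(117,238),(150,212),(150,283),(187,248)]: print("plateS",onz(S,s(*p),.118))
print("lidR",tri(T,t(552,253),S,s(165,265)))
print("lidL",tri(T,t(112,257),S,s(430,145)))
print("latchtip",tri(T,t(190,463),S,s(318,88)),onz(T,t(157,462),.188),onz(T,t(223,462),.188))
print("swtip",tri(T,t(485,463),S,s(142,183)))
print("deckS", onz(S,s(52,230),.115),onz(S,s(345,100),.115))
for n,uv in dict(lamp=(190,214),pump=(420,210),vial=(394,318)).items(): print(n,onz(T,uv,.0))
print("tub",onz(T,(195,329),.065),"lampdisc",onz(T,(172,205),.13),"vial",onz(T,(398,318),.087),"pump",onz(T,(427,201),.1))
E
```

```text
FL [0.457  0.1608 0.115 ]
FR [ 0.4618 -0.0717  0.115 ]
BL [0.6927 0.1682 0.115 ]
BR [ 0.699  -0.0672  0.115 ]
plate [ 0.5431 -0.0015  0.118 ]
plate [ 0.5429 -0.0379  0.118 ]
plate [ 0.4954 -0.0022  0.118 ]
plate [ 0.4951 -0.0384  0.118 ]
plateS [ 0.5023 -0.0391  0.118 ]
plateS [ 0.4922 -0.0108  0.118 ]
plateS [ 0.5454 -0.036   0.118 ]
plateS [ 0.5308 -0.0028  0.118 ]
lidR (array([ 0.5909, -0.0447,  0.1921]), np.float64(0.0012935707019494631))
lidL (array([0.5845, 0.1393, 0.1941]), np.float64(0.0025960269103102703))
latchtip (array([0.5   , 0.1073, 0.1841]), np.float64(0.0023658756172734827)) [0.4994 0.1198 0.188 ] [0.4999 0.0921 0.188 ]
swtip (array([ 0.5029, -0.0195,  0.1615]), np.float64(0.0009498685338508099))
deckS [ 0.474 -0.073  0.115] [0.4592 0.1583 0.115 ]
lamp [0.5996 0.2681 0.    ]
pump [ 0.6166 -0.2     0.    ]
vial [ 0.3967 -0.1479  0.    ]
tub [0.3735 0.238  0.065 ] lampdisc [0.5986 0.2743 0.13  ] vial [ 0.4013 -0.1411  0.087 ] pump [ 0.6195 -0.1922  0.1   ]
```

play_rows(rows=[[-0.2, -0.2, -0.4, -0.045, -1], [-0.5, -0.5, -0.6, -0.09, -1], [-0.9, -0.9, -0.6, -0.135, -1], [-1, -1, -0.6, -0.135, -1], [-1, -1, -0.6, -0.135, -1]])

```text
t: 0.65
tcp_pos: [0.2957, 0.4435, 0.2798]
ee_rot: [-0.013, 1.0, -0.0, 0.0]
wrist_force: [-0.4, 0.6, 0.5]
opening: 0.0121
```

play_rows(rows=[[-0.3, -0.4, 0, 0, -1], [-0.6, -0.7, 0, 0, -1], [-0.8, -1, 0, 0, -1], [-0.8, -1, 0, 0, -1]])

```text
t: 1.05
tcp_pos: [0.3795, 0.3455, 0.2792]
ee_rot: [-0.012, 1.0, -0.001, 0.0]
wrist_force: [-0.1, 1.0, 0.2]
opening: 0.0002
```

play_rows(rows=[[-0.3, -0.4, 0, 0, -1], [-0.6, -0.7, 0, 0, -1], [-0.8, -1, 0, 0, -1], [-0.8, -1, 0, 0, -1]])

```text
t: 1.45
tcp_pos: [0.4622, 0.248, 0.2791]
ee_rot: [-0.012, 1.0, -0.001, 0.0]
wrist_force: [-0.1, 0.8, 0.3]
opening: 0.0002
```

play_rows(rows=[[-0.3, -0.4, 0, 0, -1], [-0.6, -0.7, 0, 0, -1], [-0.8, -1, 0, 0, -1], [-0.8, -1, 0, 0, -1]])

```text
t: 1.85
tcp_pos: [0.5448, 0.1505, 0.2788]
ee_rot: [-0.013, 1.0, -0.001, 0.0]
wrist_force: [0.2, 0.3, 0.0]
opening: -0.0
```

play_rows(rows=[[-0.3, -0.4, 0, 0, -1], [-0.6, -0.7, 0, 0, -1], [-0.8, -1, 0, 0, -1], [-0.8, -1, 0, 0, -1], [-0.8, -1, 0, 0, -1]])

```text
t: 2.35
tcp_pos: [0.6256, 0.0574, 0.2786]
ee_rot: [-0.015, 1.0, 0.0, -0.001]
wrist_force: [-0.4, 0.4, 0.4]
opening: 0.0001
```

play_rows(rows=[[0.1, -0.05, 0.2, 0, -1], [0.1, -0.05, 0.4, 0, -1], [0.1, -0.05, 0.6, 0, -1], [0.1, -0.05, 0.75, 0, -1], [0.1, -0.05, 0.85, 0, -1], [0.1, -0.05, 0.9, 0, -1], [0.1, -0.05, 0.9, 0, -1]])

```text
t: 3.05
tcp_pos: [0.6157, 0.0518, 0.1891]
ee_rot: [-0.016, 1.0, 0.0, -0.0]
wrist_force: [0.2, 0.1, -0.2]
opening: 0.0002
```

```bash
cat > look.py <<'E'
import sys,cv2,numpy as np,pickle
from plant import manip, imaging
tag=sys.argv[1]; o=[];d={}
for n,(a,b,c,e) in dict(top=(140,295,205,385),scene=(150,380,220,460)).items():
    r=imaging.snapshot(n);d[n]=r;o.append(cv2.resize(r["img"][a:b,c:e,::-1],(400,400),interpolation=cv2.INTER_CUBIC))
pickle.dump(d,open(tag+".pkl","wb"));cv2.imwrite(f"pics/{tag}.png",np.hstack(o))
s=manip.get_state();print(s["t"],np.round(s["tcp_pos"],4),np.round(s["wrist_force"],2))
E
python3 look.py a1
```

```text
3.15 [0.6162 0.0514 0.19  ] [0.02 0.25 0.48]
```

View pics/a1.png

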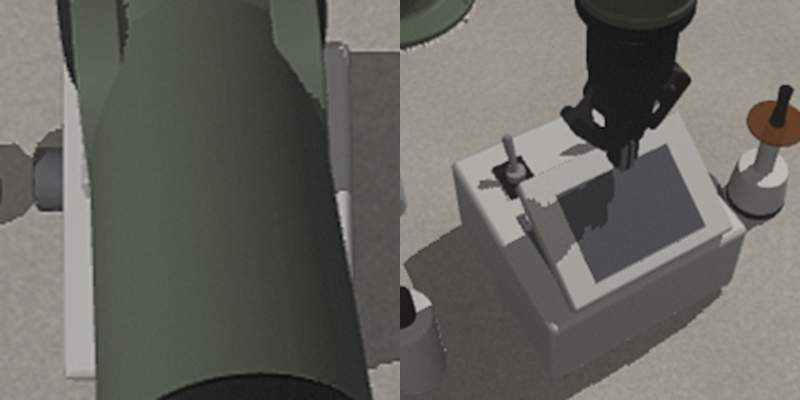

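play_rows(rows=[[0, 0, 0.08, 0, -1], [0, 0, 0.16, 0, -1], [0, 0, 0.24, 0, -1], [0, 0, 0.3, 0, -1], [0, 0, 0.35, 0, -1], [0, 0, 0.38, 0, -1], [0, 0, 0.4, 0, -1], [0, 0, 0.4, 0, -1]])

```text
t: 3.95
tcp_pos: [0.6159, 0.051, 0.1491]
ee_rot: [-0.015, 1.0, -0.0, -0.0]
wrist_force: [0.2, 0.9, -0.7]
opening: -0.0004
```

play_rows(rows=[[0, 0, 0.02, 0, -1], [0, 0, 0.04, 0, -1], [0, 0, 0.04, 0, -1], [0, 0, 0.04, 0, -1]])

```text
t: 4.35
tcp_pos: [0.6159, 0.051, 0.1452]
ee_rot: [-0.015, 1.0, -0.0, -0.0]
wrist_force: [-0.6, -1.0, -0.2]
opening: -0.0
```

```bash
python3 look.py a2
```

```text
4.45 [0.616  0.051  0.1453] [-1.46  0.03  0.44]
```

View pics/a2.png

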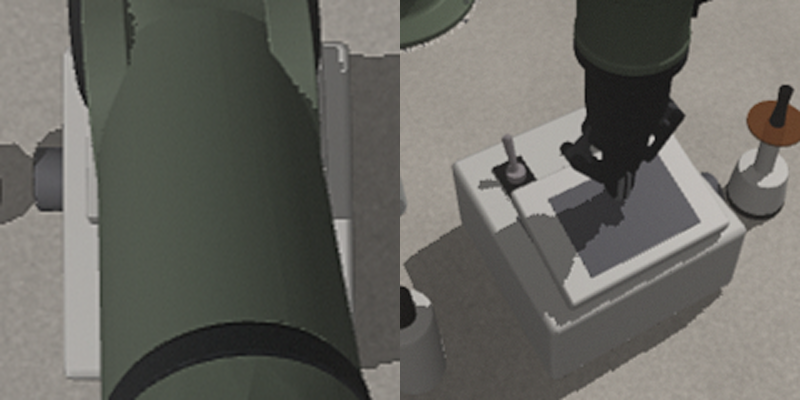

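play_rows(rows=[[0, 0, 0.02, 0, -1], [0, 0, 0.04, 0, -1], [0, 0, 0.04, 0, -1]])

```text
t: 4.75
tcp_pos: [0.6158, 0.051, 0.141]
ee_rot: [-0.015, 1.0, -0.0, -0.0]
wrist_force: [-0.0, 0.5, 0.3]
opening: -0.0001
```

play_rows(rows=[[0, 0, 0.02, 0, -1], [0, 0, 0.04, 0, -1], [0, 0, 0.04, 0, -1]])

```text
t: 5.05
tcp_pos: [0.6158, 0.051, 0.1369]
ee_rot: [-0.015, 1.0, -0.0, -0.0]
wrist_force: [-0.0, 0.2, -0.1]
opening: -0.0002
```

```bash
python3 - <<'E'
import cv2,pickle
from plant import imaging
r=imaging.snapshot("scene");w=imaging.snapshot("wrist")
pickle.dump((r,w),open("a3.pkl","wb"))
cv2.imwrite("pics/a3.png",cv2.resize(r["img"][180:340,235:435,::-1],(750,600),interpolation=cv2.INTER_CUBIC))
cv2.imwrite("pics/a3w.png",w["img"][:,:,::-1])
E
```

```text
(no output)
```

View pics/a3.png

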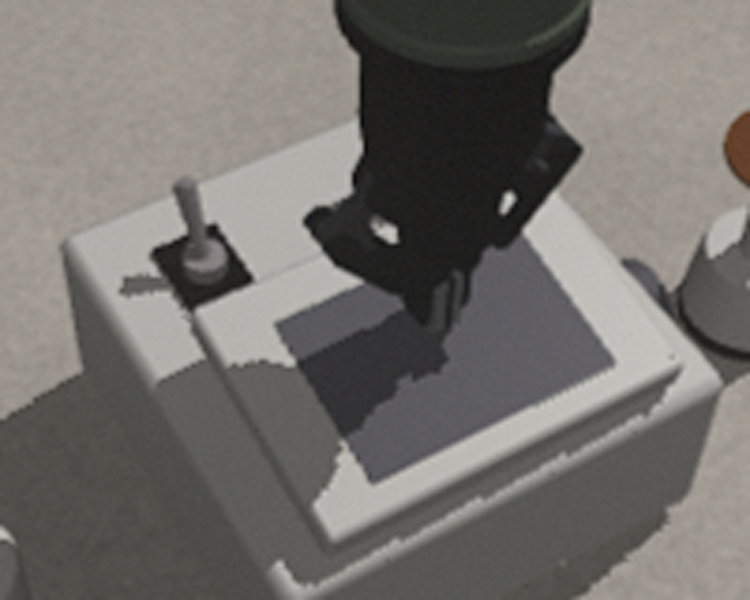

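View pics/a3w.png

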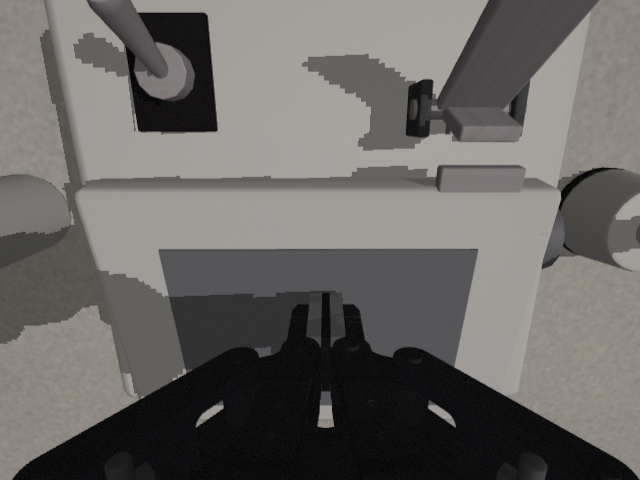

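```bash
python3 - <<'E'
import pickle,numpy as np
from h import *
r,w=pickle.load(open("a3.pkl","rb"))
print(tri(r,(195/3.75+235-.3,308/3.75+180-.3),w,(80,193)))
for p in [(195,308),(330,545),(680,365)]: print(onz(r,(p[0]/3.75+234.7,p[1]/3.75+179.7),.137))
print(onz(w,(80,193),.137),onz(w,(557,190),.137))
for z in (.137,.126,.148):print("tip",onz(r,(437/3.75+234.7,330/3.75+179.7),z),onz(w,(324,293),z))
print(tri(r,(437/3.75+234.7,330/3.75+179.7),w,(324,293)))
E
```

```text
(array([ 0.56527244, -0.04560613,  0.15288385]), np.float64(0.002513697305009471))
[ 0.5548596  -0.04034831  0.137     ]
[ 0.69488212 -0.04405393  0.137     ]
[0.68738701 0.14049353 0.137     ]
[ 0.56763977 -0.05746063  0.137     ] [0.56016151 0.14812757 0.137     ]
tip [0.61861384 0.05290335 0.137     ] [0.61194596 0.04922985 0.137     ]
tip [0.61172687 0.05768267 0.126     ] [0.61727018 0.04934231 0.126     ]
tip [0.62550081 0.04812403 0.148     ] [0.60662174 0.04911739 0.148     ]
(array([0.61526171, 0.05190577, 0.13273672]), np.float64(0.005717568208629715))
```

play_rows(rows=[[0, 0, 0.02, 0, -1], [0, 0, 0.04, 0, -1], [0, 0, 0.04, 0, -1]])

```text
t: 5.45
tcp_pos: [0.6158, 0.0509, 0.133]
ee_rot: [-0.015, 1.0, -0.0, -0.0]
wrist_force: [-0.2, -0.2, -0.4]
opening: 0.0001
```

play_rows(rows=[[0, 0, 0.02, 0, -1], [0, 0, 0.03, 0, -1], [0, 0, 0.03, 0, -1]])

```text
t: 5.75
tcp_pos: [0.6158, 0.051, 0.1301]
ee_rot: [-0.015, 1.0, -0.0, -0.0]
wrist_force: [-0.5, -0.1, -0.5]
opening: 0.0003
```

```bash
cat > look2.py <<'E'
import sys,cv2,pickle
from plant import imaging
t=sys.argv[1]
r=imaging.snapshot("scene");w=imaging.snapshot("wrist")
pickle.dump((r,w),open(t+".pkl","wb"))
cv2.imwrite(f"pics/{t}.png",cv2.resize(r["img"][180:340,235:435,::-1],(750,600),interpolation=cv2.INTER_CUBIC))
cv2.imwrite(f"pics/{t}w.png",w["img"][:,:,::-1])
E
python3 look2.py a4
```

```text
(no output)
```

View pics/a4.png

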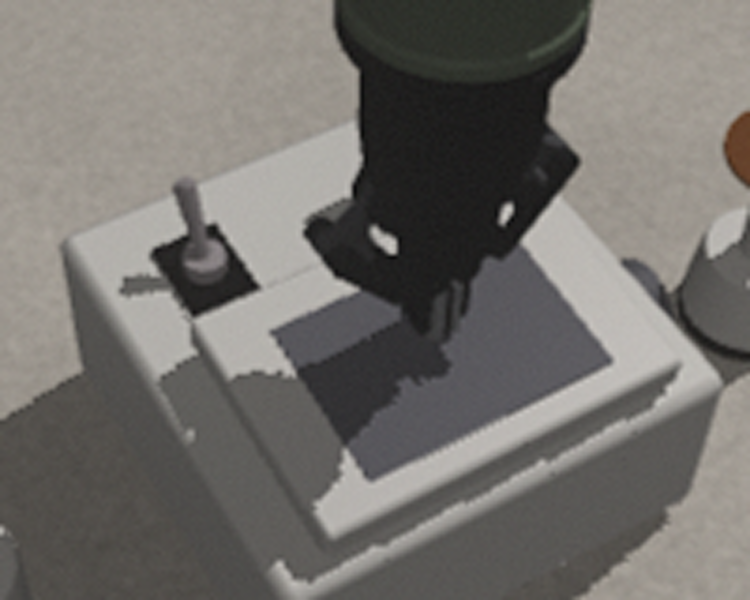

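View pics/a4w.png

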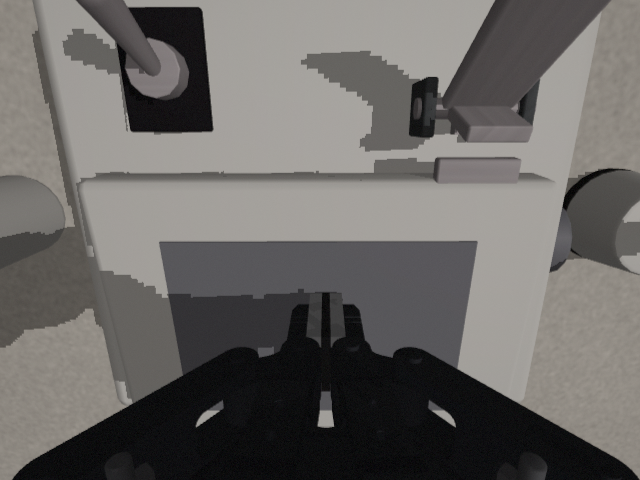

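play_rows(rows=[[0, 0, 0.02, 0, -1], [0, 0, 0.04, 0, -1], [0, 0, 0.04, 0, -1]])

```text
t: 6.15
tcp_pos: [0.6158, 0.051, 0.126]
ee_rot: [-0.015, 1.0, -0.0, -0.0]
wrist_force: [-0.0, 0.3, 0.4]
opening: 0.0001
```

```bash
python3 look2.py a5
```

```text
(no output)
```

View pics/a5w.png

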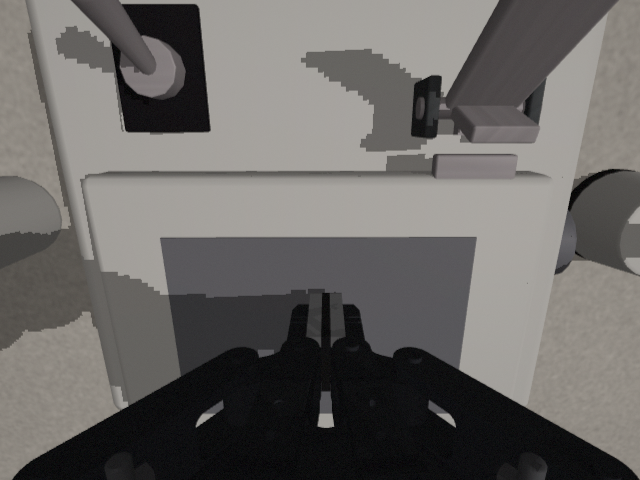

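play_rows(rows=[[0, 0, 0.02, 0, -1], [0, 0, 0.03, 0, -1], [0, 0, 0.03, 0, -1]])

```text
t: 6.55
tcp_pos: [0.6162, 0.051, 0.1249]
ee_rot: [-0.015, 1.0, 0.0, 0.001]
wrist_force: [-9.6, -0.3, 26.3]
opening: 0.0005
```

play_rows(rows=[[0, 0, 0.01, 0, -1], [0, 0, 0.02, 0, -1], [0, 0, 0.02, 0, -1]])

```text
t: 6.85
tcp_pos: [0.6163, 0.051, 0.1247]
ee_rot: [-0.015, 1.0, 0.0, 0.001]
wrist_force: [-20.1, -0.7, 56.2]
opening: -0.0
```

play_rows(rows=[[0, 0, -0.1, 0, -1], [0, 0, -0.4, 0, -1], [0, 0, -0.7, 0, -1], [0, 0, -1, 0, -1], [0, 0, -1, 0, -1]])

```text
t: 7.35
tcp_pos: [0.6177, 0.0511, 0.2252]
ee_rot: [-0.015, 1.0, 0.0, 0.003]
wrist_force: [0.1, 0.1, -0.2]
opening: -0.0002
```

```bash
python3 look2.py a6
```

```text
(no output)
```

View pics/a6.png

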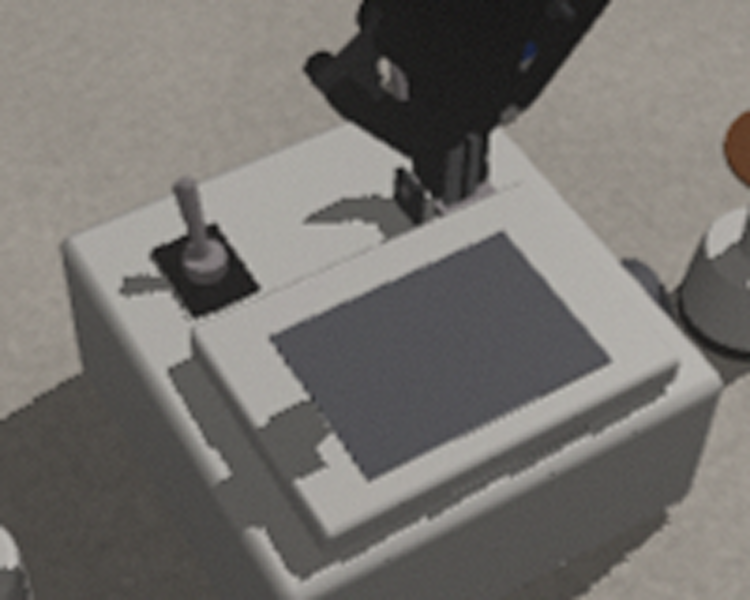

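View pics/a6w.png

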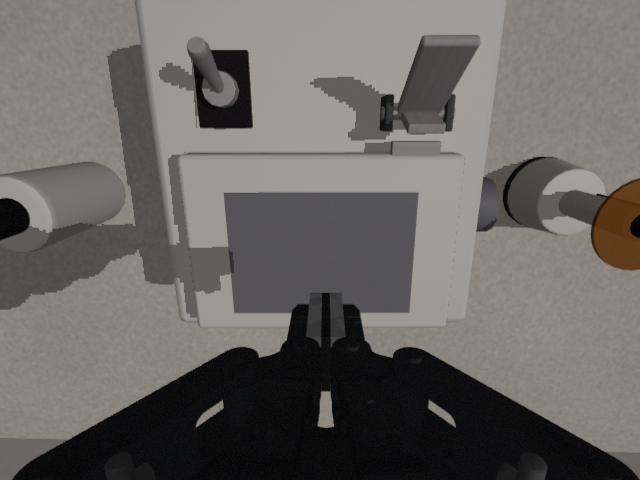

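```bash
python3 - <<'E'
import pickle,numpy as np
from h import *
np.set_printoptions(suppress=True,precision=4)
r,w=pickle.load(open("a6.pkl","rb"))
s=lambda x,y:(x/3.75+234.7,y/3.75+179.7)
print("edgeR",tri(r,s(196,325),w,(182,157)))
for p in [(182,156),(463,156),(446,326),(200,326)]: print(onz(w,p,.137))
print("latch tip edge",onz(w,(424,37),.188),onz(w,(477,37),.188))
print("plate",[onz(w,p,.118) for p in [(194,51),(249,51),(199,128),(252,128)]])
print("switch tip",tri(r,s(184,183),w,(199,44)))
E
```

```text
edgeR (array([ 0.5613, -0.0445,  0.1347]), np.float64(0.0029342574909769635))
[ 0.5595 -0.0448  0.137 ]
[0.5541 0.1378 0.137 ]
[0.6796 0.1434 0.137 ]
[ 0.6852 -0.0427  0.137 ]
latch tip edge [0.4971 0.0925 0.188 ] [0.4963 0.1173 0.188 ]
plate [array([ 0.4947, -0.0383,  0.118 ]), array([ 0.4936, -0.0029,  0.118 ]), array([ 0.5421, -0.0388,  0.118 ]), array([ 0.5411, -0.0025,  0.118 ])]
switch tip (array([ 0.4993, -0.0202,  0.16  ]), np.float64(0.0032281242845251484))
```

play_rows(rows=[[0.3, 0.2, 0, 0, -1], [0.6, 0.4, 0, 0, -1], [0.85, 0.6, 0, 0, -1], [0.85, 0.6, 0, 0, -1]])

```text
t: 7.85
tcp_pos: [0.5261, 0.111, 0.2204]
ee_rot: [-0.017, 1.0, 0.0, -0.001]
wrist_force: [1.1, -0.7, 0.3]
opening: 0.0005
```

play_rows(rows=[[0.3, 0, 0, 0, -1], [0.6, 0, 0, 0, -1], [0.8, 0, 0, 0, -1], [0.8, 0, 0, 0, -1], [0.8, 0, 0, 0, -1]])

```text
t: 8.35
tcp_pos: [0.4494, 0.1058, 0.221]
ee_rot: [-0.015, 1.0, -0.0, -0.0]
wrist_force: [0.9, -0.5, -0.5]
opening: 0.0001
```

play_rows(rows=[[0, 0, 0.2, 0, -1], [0, 0, 0.4, 0, -1], [0, 0, 0.6, 0, -1], [0, 0, 0.6, 0, -1], [0, 0, 0.6, 0, -1]])

```text
t: 8.85
tcp_pos: [0.4496, 0.1058, 0.1613]
ee_rot: [-0.015, 1.0, -0.0, -0.0]
wrist_force: [0.4, -0.2, 0.3]
opening: -0.0002
```

```bash
python3 look2.py a7
```

```text
(no output)
```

View pics/a7w.png

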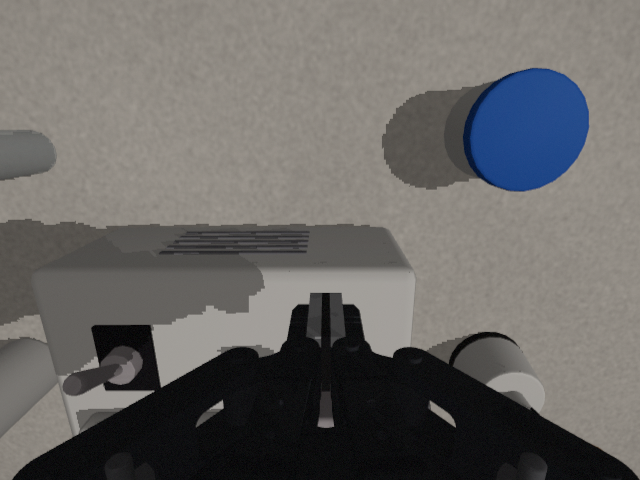

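View pics/a7.png

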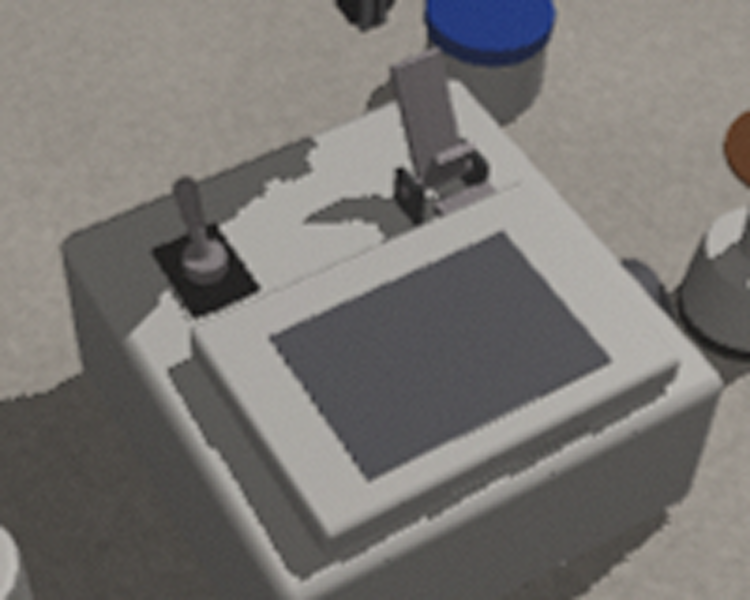

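play_rows(rows=[[-0.15, 0, 0, 0, -1], [-0.3, 0, 0, 0, -1], [-0.4, 0, 0, 0, -1], [-0.5, 0, 0, 0, -1], [-0.55, 0, 0, 0, -1], [-0.6, 0, 0, 0, -1], [-0.65, 0, 0, 0, -1], [-0.7, 0, 0, 0, -1], [-0.75, 0, 0, 0, -1], [-0.8, 0, 0, 0, -1], [-0.8, 0, 0, 0, -1]])

```text
t: 10.05
tcp_pos: [0.5297, 0.1084, 0.1612]
ee_rot: [-0.015, 1.0, -0.0, 0.0]
wrist_force: [-0.0, -1.3, -0.4]
opening: -0.0003
```

```bash
python3 look2.py a8
```

```text
(no output)
```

View pics/a8.png

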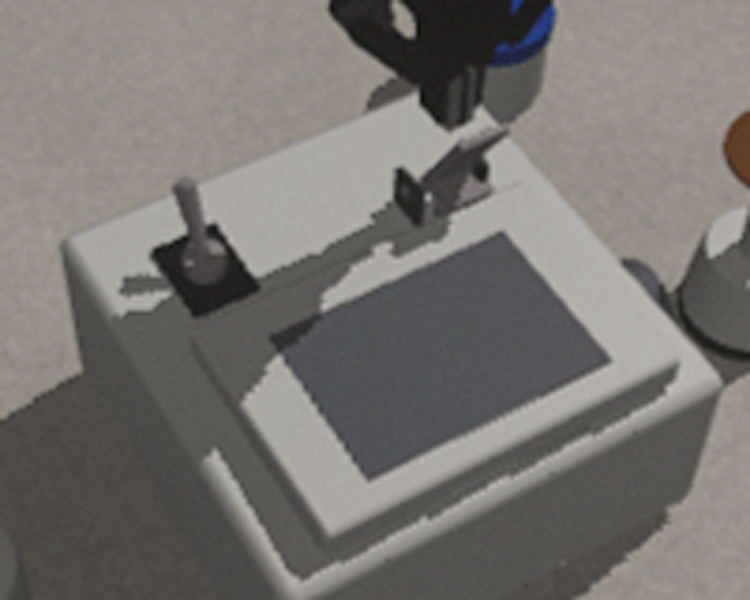

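play_rows(rows=[[0.3, 0, 0, 0, -1], [0.6, 0, 0, 0, -1], [0.9, -0.2, 0, 0, -1], [0.9, -0.6, 0, 0, -1], [0.9, -1, 0, 0, -1], [0.9, -1, 0, 0, -1]])

```text
t: 10.75
tcp_pos: [0.4418, 0.0013, 0.1616]
ee_rot: [-0.012, 1.0, -0.001, 0.0]
wrist_force: [0.4, 1.0, -0.2]
opening: 0.0001
```

play_rows(rows=[[0, -0.15, 0.08, 0, -1], [0, -0.24, 0.16, 0, -1], [0, -0.24, 0.22, 0, -1], [0, -0.24, 0.22, 0, -1]])

```text
t: 11.15
tcp_pos: [0.4425, -0.0179, 0.1385]
ee_rot: [-0.015, 1.0, 0.0, -0.001]
wrist_force: [0.8, 0.6, 0.4]
opening: -0.0001
```

```bash
python3 look2.py a9
```

```text
(no output)
```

View pics/a9.png

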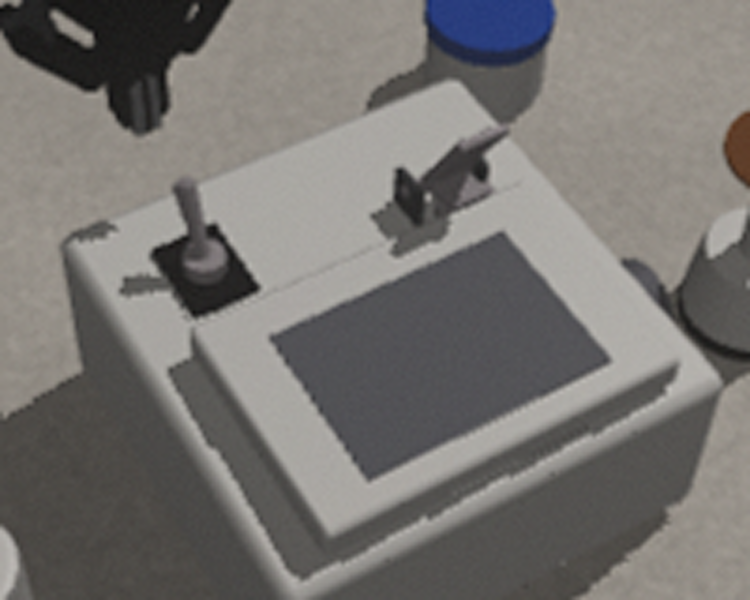

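play_rows(rows=[[-0.15, -0.03, 0, 0, -1], [-0.3, -0.03, 0, 0, -1], [-0.38, -0.03, 0, 0, -1], [-0.44, -0.03, 0, 0, -1], [-0.5, -0.03, 0, 0, -1], [-0.55, -0.03, 0, 0, -1], [-0.6, -0.03, 0, 0, -1], [-0.65, -0.03, 0, 0, -1], [-0.69, -0.03, 0, 0, -1], [-0.69, -0.03, 0, 0, -1]])

```text
t: 12.25
tcp_pos: [0.5125, -0.0191, 0.1393]
ee_rot: [-0.015, 1.0, -0.0, 0.0]
wrist_force: [-0.8, 0.1, -0.3]
opening: 0.0001
```

```bash
python3 look2.py b1
```

```text
(no output)
```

View pics/b1.png

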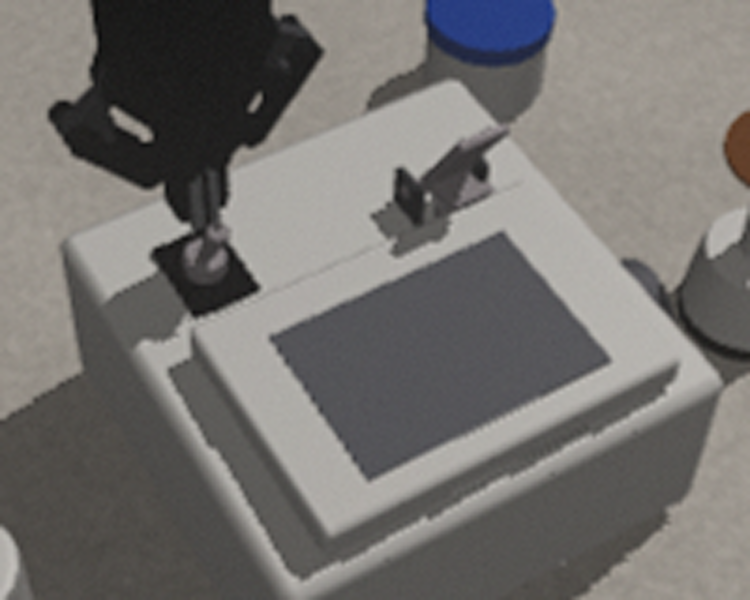

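Switch bat now leans to the back (tip near 218,232). Retreat, rise and check.

play_rows(rows=[[0.2, 0, 0, 0, -1], [0.4, 0, 0, 0, -1], [0.6, 0, 0, 0, -1], [0.7, 0, -0.2, 0, -1], [0.7, 0, -0.6, 0, -1], [0.7, 0, -1, 0, -1], [0.7, 0, -1, 0, -1], [0.7, 0, -1, 0, -1]])

```text
t: 13.15
tcp_pos: [0.4421, -0.0213, 0.2398]
ee_rot: [-0.015, 1.0, 0.0, 0.001]
wrist_force: [-1.0, -0.1, -0.3]
opening: -0.0001
```

```bash
python3 look2.py b2; python3 look.py b3; python3 - <<'E'
import cv2,pickle
d=pickle.load(open("b3.pkl","rb"))
cv2.imwrite("pics/b3s.png",d["scene"]["img"][:,:,::-1])
E
```

```text
13.35 [ 0.4415 -0.0213  0.2384] [ 0.45 -0.32 -0.67]
```

View pics/b2.png

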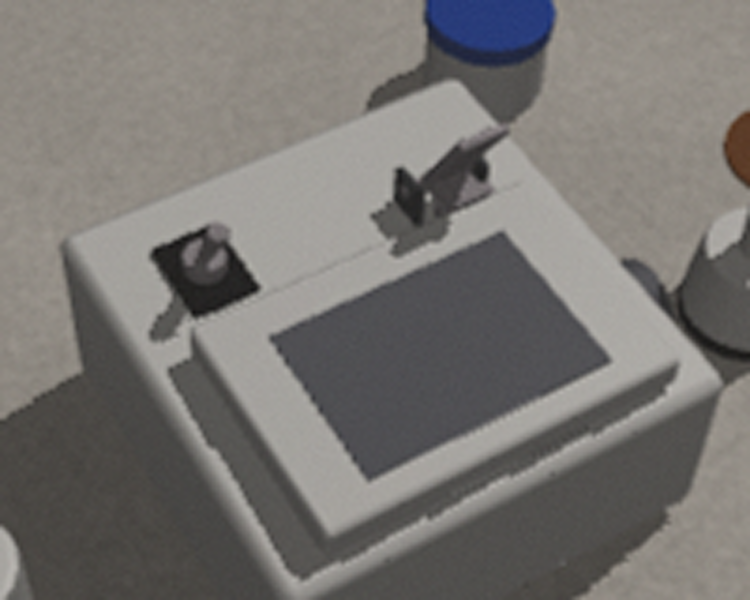

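View pics/b3s.png

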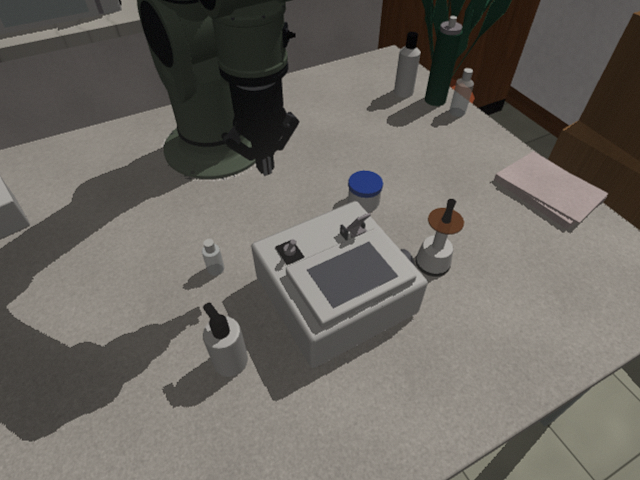

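```bash
python3 - <<'E'
import pickle
from h import *
r,w=pickle.load(open("b2.pkl","rb"))
s=lambda x,y:(x/3.75+234.7,y/3.75+179.7)
print(onz(r,s(490,130),.188),onz(r,s(218,234),.165))
from plant import ticket
print(ticket.hand_in())
E
```

```text
[0.56093146 0.11241495 0.188     ] [ 0.54106248 -0.02049217  0.165     ]
the job is handed in; nothing more can be done
None
```

The lid is shut, the latch is over and the switch is on, done in that order with closed fingertips. I handed the job in at about 13.4 s of the 48 s, with the arm clear of everything.

**Last checks:**
- **Lid:** its front edge was at about z = 135 mm after the push, against 137 mm when fully shut. In later pictures it still lies flat.
- **Latch:** its tip is at x ≈ 0.561 m, which is where the latched position should be.
- **Switch:** its tip is at about (0.541, -0.020) m, and the bat leans to the back (on).
- **Bystanders:** the lamp, tub and both bottles look unmoved in the final scene picture.

**What did not agree:**
- **Fingertip length:** with the gripper shut, the fingertips met the closed lid about 12 mm behind the TCP, although the description puts them 11 mm ahead of it. I found this by pressing down in small steps until the force rose.
- **Peak force:** that pressing briefly took the wrist force to about 60 N. It is under the 120 N wrist limit, and I believe it was on the fingertips only. The 40 N limit applies to the arm and gripper body, and I had no separate reading for those.

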